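# Load the analyser's reagent rack in reverse order

## Robot

A 6-joint arm with a two-finger parallel gripper is mounted at the origin on the work surface. World frame = base frame: x ahead of the robot, y to its left, z up, the work surface at z = 0. Lengths are in mm, angles in degrees, forces in N, time in s.
With the tool pointing down it reaches from about 300 to 850 mm from the base axis. Payload 4.2 kg.
Tool frame: the origin (TCP) lies on the centre line of the jaws, within the pads' length; the fingertips stand 14 mm ahead of it and the grasp point (between the pads) lies 5 mm behind it (env.finger_overhang is the z of the fingertips in the tool frame, in mm); z points along the fingers, y is the line along which they close (so a half turn about z gives the same grasp; the last joint's range is limited). The gripper opens to 91 mm and grips with 3 to 60 N. Pads are 32 mm wide; open, the fingers measure 118 mm over their backs; the gripper's body (76 mm by 178 mm) begins 60 mm behind the grasp point.
Start: joints at [-66.979, 18.312, 89.639, -0, 72.044, -1.146], TCP at [235.411, -524.617, 227.976] pointing down, gripper open.
Joint ranges: [-177.97, 177.97], [-48.28, 115.42], [12.27, 149.76], [-77.06, 257.06], [2.81, 150.46], [-146.56, 146.56]. Speed limits (degrees/s): [147.25, 147.25, 180, 180, 180, 180].

## Interface

Orientations are given as [roll, pitch, yaw] about the fixed x, y, z axes, in that order (R = Rz(yaw) Ry(pitch) Rx(roll)).
In Python, from workcell import sensors, viewer, env gives the robot as it stands. The module is installed in compiled form; this text tells all that it offers.
- The arm moves only by the tool step_arm, never from a script. Its argument "plan" is one flat list of numbers, 6 for each row, row after row: the shift along the tool's x, y, z in cm, then the turn, a rotation vector about the tool's x, y, z in rad. In form: [x, y, z, wx, wy, wz, x, y, z, wx, wy, wz, ...]. A call has 1 to 5 rows; each row shifts and turns the commanded pose from where the row before left it, along the tool's axes as they then stand; what a row does not reach is not made up. A row lasts 1/12 s, in which the tool goes at most 41.7 mm and 7.16 degrees, less where a joint would pass 70% of its speed; a pose out of reach is approached as far as the arm can. A call is refused whole if a number of a shift passes 4.17 or a number of a turn 0.125, either way. A call with a gripper value outside its range is refused whole. "hand" is the finger opening in cm, from 0 to 9.12, set as the call begins (left out, the last holds). The fingers move at their own pace and stop on an object; "newtons" is the grip in N (left out, the last holds). Time passes only in rows, so rows that do not move let the fingers close. It gives the time, the measured TCP pose, the force, the opening and the grip force at its end, in the units of the state.
- sensors.state(): the state, without advancing time (a new reading comes with each control period).
- viewer.grab_frame(name): name is "scene" or "top" or "wrist"; returns a dict with "img" (384x512x3 uint8, red, green, blue), "fx", "fy", "cx", "cy" (pixels), "position" and "attitude" of the camera in the world. Camera axes: x right, y down, z forward; pixel columns grow to the right and rows downward; lengths in mm; the calibration is good to about 2 mm. A picture is of the moment at which its call begins. There is no depth.
- env.job_done(): hands the job in; it is judged then, once.
Trained networks look in a picture, given as the dict that the camera call returned (one of the last four; its "shot" number tells which), for a name from the list of things; names that differ only in an ending like _2 or _b are one class to them, and where a whole thing is asked for, a point or a joint stands for the part that bears it (a point fixed in the world has none). Each returns a list of dicts, best first, with "score" (0 to 1); they miss things now and then, are a little off and sometimes report something else, mostly with a low value. They report only what shows in the picture. A call takes as long as a camera call. They do not tell look-alikes from the thing itself.
- viewer.boxes_of(name, picture): "location" ([column, row] in pixels, amid what is visible of it).
- viewer.pinpoint(name, picture): "location" ([column, row] in pixels: a listed point, or the origin of a listed thing).
The state is a dict: "time_s": time; "qpos": joint angles; "qvel": joint speeds; "effort": joint torques, N m; "ee_pos": TCP position; "ee_rot": TCP orientation; "force": force on the tool from outside, world axes, zero at the start; "torque": the same for the moment, N m; "gripper_width": finger opening in mm; "gripper_force": force on a finger pad.
Only numpy, scipy, OpenCV 4.12 (cv2) and the standard library are available. Lean on these libraries where they do the work, as an engineer would, in place of code of your own. Each camera call takes 0.05 s, during which the arm holds its last target. There are 200 camera calls.

## Task

Load the analyser's white reagent rack with the four bottles from the aluminium carry tray, reversing the row: the bottle next to the tray's grip goes into the rack place farthest from the rack's grip, the second goes second from that far end, and so on, so that the bottle farthest from the tray's grip ends next to the rack's grip. Keep the bottles upright on the way and leave each one standing on the floor of its own place.

Things in the scene. Friction and masses are not known exactly. Their poses are not given: they have to be found in the camera images.
- tall: tall slim round white bottle: body 28 mm in diameter up to 66 mm, black cap 19 mm in diameter, 84 mm high in all. Grip the body, 35 to 62 mm above its underside. Loose, under 0.1 kg, upright on its seat on the tray at the start. Origin: centre of its underside; z up.
- dropper: dropper bottle: round white body 36 mm in diameter up to 48 mm, sloping shoulder, pointed black cone tip, 76 mm high in all. Grip the body, 30 to 45 mm above its underside. Loose, under 0.1 kg, upright on its seat on the tray at the start. Origin: centre of its underside; z up.
- square: square white bottle: body 34 x 34 mm up to 52 mm, then a black round cap 24 mm in diameter, 64 mm high in all; sides parallel to its own x and y axes. Grip the body across two flat sides, 30 to 48 mm above its underside. Loose, under 0.1 kg, upright on its seat on the tray at the start. Origin: centre of its underside; z up.
- jar: squat round white jar with a wide flat black lid: body 37 mm in diameter up to 40 mm, lid 40 mm in diameter from 40 to 54 mm, 54 mm high in all. Grip body or lid, 30 to 50 mm above its underside. Loose, under 0.1 kg, upright on its seat on the tray at the start. Origin: centre of its underside; z up.
- seat_tall: grey seat 54 x 54 x 10 mm fixed on the tray, with a recess (round, 31 mm wide, 6 mm deep) in which the tall bottle stands at the start; it stays where it is and so shows where that bottle came from. Origin: centre of its underside, which is 4 mm above the bench and 4 mm below the bottle's underside; same yaw as the tray.
- seat_dropper: grey seat 54 x 54 x 10 mm fixed on the tray, with a recess (round, 39 mm wide, 6 mm deep) in which the dropper bottle stands at the start; it stays where it is and so shows where that bottle came from. Origin: centre of its underside, which is 4 mm above the bench and 4 mm below the bottle's underside; same yaw as the tray.
- seat_square: grey seat 54 x 54 x 10 mm fixed on the tray, with a recess (square, 37 x 37 mm wide, 6 mm deep) in which the square bottle stands at the start; it stays where it is and so shows where that bottle came from. Origin: centre of its underside, which is 4 mm above the bench and 4 mm below the bottle's underside; same yaw as the tray.
- seat_jar: grey seat 54 x 54 x 10 mm fixed on the tray, with a recess (round, 40 mm wide, 6 mm deep) in which the jar stands at the start; it stays where it is and so shows where that bottle came from. Origin: centre of its underside, which is 4 mm above the bench and 4 mm below the bottle's underside; same yaw as the tray.
- tray: carry tray, fixed for the run at any yaw: a flat aluminium plate 64 x 248 x 4 mm with four seats in a row along its y axis, at y = -90, -30, 30 and 90 mm (which is where varies). A dark steel pull loop, the grip, reaches from its +y end to y = 152 mm, 28 mm high. Origin: centre of the underside, on the bench; z up.
- rack: reagent rack, fixed for the run at any yaw: white plastic trough 64 x 244 x 16 mm, four square places in a row along its y axis, centred at x = 0, y = -90, -30, 30, 90 mm, each 56 x 56 mm inside; walls 4 mm thick, 16 mm high, floor 4 mm above the bench. Its grip, a dark steel loop, reaches from the +y end to y = 152 mm, 28 mm high. Origin: centre of the underside, on the bench; z up.
There are look-alikes about, which are no part of the job. What is shaped like the jar but purple is not meant.

How it is judged:
By the outcome, as a careful person would: the job done as asked, in the order asked, and still so for the second after the job is handed in, with the robot touching nothing.
It also fails if it takes over 104 s, if anything falls off the work surface, if the arm or the gripper's body presses on something with over 40 N, if the wrist force passes 120 N, or if a joint passes its speed limit or range.

## Working session

There is one attempt and no reset: what is moved stays moved. The work goes in short steps, Python scripts to look and compute and a tool call to move; the robot and the scene stay as the last step left them, time stands still between calls to the robot, and variables do not carry over. Pictures are saved under pics/ and viewed, at most 14 in all, crops included, and the job is handed in when it is done.

Besides the shell and the picture viewer there is one more tool, called after "Request:" as name(argument=value, ...) on one line, values as JSON. step_arm: Moves the arm, as the interface text tells. Its arguments: {"type":"object","properties":{"plan":{"type":"array","items":{"type":"number"}},"hand":{"type":"number"},"newtons":{"type":"number"}},"required":["plan"]}

```bash
mkdir -p pics; cat > h.py <<'E'
import numpy as np,cv2
from scipy.spatial.transform import Rotation as R
from workcell import sensors,viewer,env
def grab(n,save=None):
    f=viewer.grab_frame(n)
    if save: cv2.imwrite('pics/'+save,cv2.cvtColor(f['img'],cv2.COLOR_RGB2BGR))
    return f
def Rc(f):
    a=np.array(f['attitude'],float)
    return a if a.shape==(3,3) else R.from_euler('xyz',a,degrees=True).as_matrix()
def unproj(f,uv,z):
    d=Rc(f)@np.array([(uv[0]-f['cx'])/f['fx'],(uv[1]-f['cy'])/f['fy'],1]); p=np.array(f['position'],float)
    return p+d*(z-p[2])/d[2]
def proj(f,P):
    c=Rc(f).T@(np.array(P,float)-np.array(f['position'])); return [f['fx']*c[0]/c[2]+f['cx'],f['fy']*c[1]/c[2]+f['cy']]
E
python3 - <<'E'
from h import *
for n in ['top','scene']:
    f=grab(n,n+'0.png'); print(n,f['position'],f['attitude'],f['fx'],f['cx'],f['cy'])
    for t,z in [('tall',14-6),('dropper',8),('square',8),('jar',8),('seat_tall',4),('seat_dropper',4),('seat_square',4),('seat_jar',4),('tray',0),('rack',0)]:
        for d in viewer.pinpoint(t,f)[:3]:
            print(t,round(d['score'],2),np.round(d['location']),np.round(unproj(f,d['location'],z)[:2]))
print(sensors.state())
E
```

```text
top [339.39256748 -27.27054004 920.76026776] [-170.98347601    0.98701316  -91.0691577 ] 432.59293107670544 261.9053901657911 190.32741795836722
tall 0.67 [147. 145.] [590. 234.]
tall 0.46 [190. 172.] [528. 139.]
dropper 0.56 [168. 159.] [557. 188.]
square 0.62 [124. 136.] [611. 286.]
jar 0.93 [207. 225.] [412. 103.]
jar 0.67 [165. 229.] [407. 193.]
jar 0.57 [192. 174.] [523. 135.]
seat_tall 0.9 [145. 147.] [587. 241.]
seat_dropper 0.83 [169. 160.] [557. 186.]
seat_square 0.73 [191. 178.] [516. 138.]
seat_square 0.5 [124. 134.] [617. 287.]
seat_jar 0.53 [194. 177.] [518. 133.]
tray 0.74 [159. 154.] [571. 210.]
rack 0.76 [355. 163.] [ 542. -218.]
rack 0.63 [125. 134.] [619. 286.]
scene [848.3402842  415.32339628 878.7579681 ] [-146.46311959    0.31364052  138.2390688 ] 380.6227849279613 256.0692156788906 185.82127318335552
tall 0.78 [292. 284.] [590. 243.]
dropper 0.7 [284. 259.] [560. 187.]
dropper 0.59 [288. 256.] [547. 187.]
dropper 0.18 [285. 270.] [577. 209.]
square 0.78 [296. 306.] [619. 286.]
square 0.34 [289. 256.] [544. 188.]
jar 0.91 [366. 222.] [332. 256.]
jar 0.7 [330. 226
[... 253 characters left out ...]
189. 163.] [ 555. -211.]
{'time_s': 1.1, 'qpos': array([-6.69802613e+01,  1.83121556e+01,  8.96385901e+01, -6.28393021e-04,
        7.20438644e+01, -1.14619242e+00]), 'qvel': array([ 0.0081151 , -0.00475987, -0.02824185, -0.07354729,  0.01975384,
        0.06738705]), 'effort': array([-1.14026516e-04, -4.12366855e+01, -2.32228696e+01,  7.26460386e-02,
        3.75162077e-02, -3.94730947e-06]), 'ee_pos': array([ 235.39665613, -524.62946752,  227.97614403]), 'ee_rot': array([1.79994623e+02, 7.05501881e-04, 2.41661247e+01]), 'force': array([-0.5413189 , -0.26496094, -0.38652796]), 'torque': array([-0.00559271,  0.01543367,  0.0150039 ]), 'gripper_force': 0.0, 'gripper_width': 91.40740202197672}
```

View pictures.

```bash
python3 -c "
import cv2
a=cv2.imread('pics/top0.png');cv2.imwrite('pics/a.png',cv2.resize(a[80:300,60:460],(800,440),interpolation=2))
a=cv2.imread('pics/scene0.png');cv2.imwrite('pics/b.png',cv2.resize(a[110:340,130:430],(780,598),interpolation=2))"
```

```text
(no output)
```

View pics/a.png

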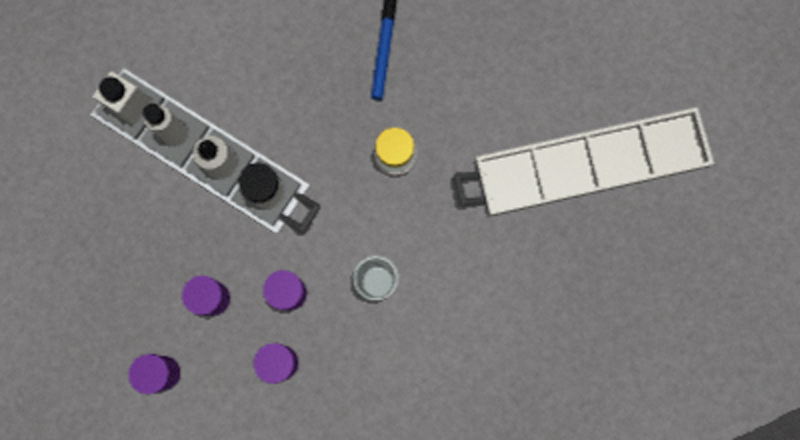

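View pics/b.png

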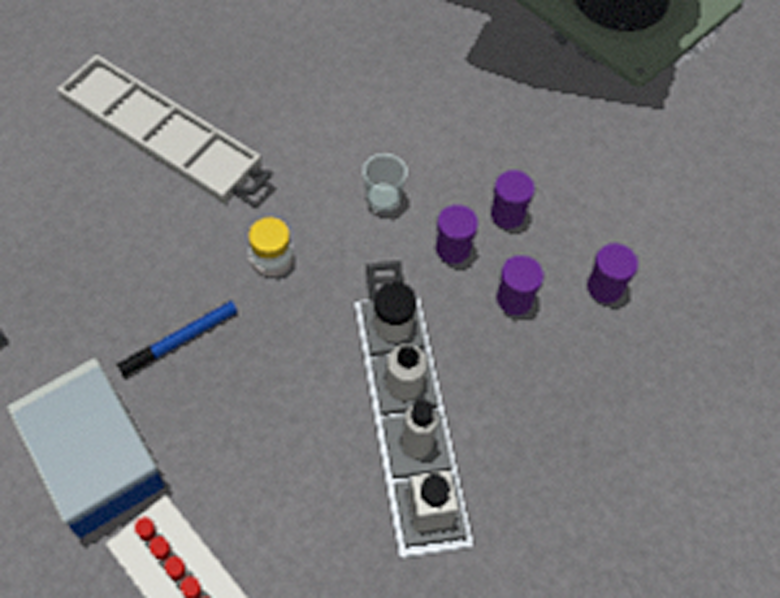

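Tray row starting at its grip is jar (black lid, top crop 259,183), then dropper (210,155), tall (157,120), square (115,92). The rack's grip is its left end (470,188), facing the tray. There are jar-shaped look-alikes: four purple ones at crop (204,296), (284,290), (150,374) and (275,362), and a yellow-lidded one at (394,148). Only the one with the black lid, in the tray, fits the description, and the enlarged crops confirm it. Next I'll measure the poses by fitting the outlines.

```bash
cat > m.py <<'E'
from h import *
from scipy.optimize import least_squares
import types
cal={'top':([339.39256748,-27.27054004,920.76026776],[-170.98347601,0.98701316,-91.0691577],432.59293,261.90539,190.32742),
'scene':([848.3402842,415.32339628,878.7579681],[-146.46311959,0.31364052,138.2390688],380.62278,256.06922,185.82127)}
F={k:dict(position=v[0],attitude=v[1],fx=v[2],fy=v[2],cx=v[3],cy=v[4]) for k,v in cal.items()}
a=lambda p:[(60+(x+.0)/2,80+y/2) for x,y in p]
b=lambda p:[(130+x/2.6,110+y/2.6) for x,y in p]
obs={'tray':dict(hx=32,hy=124,z=4,top=a([(122,70),(93,115),(278,231),(308,185)]),scene=b([(470,544),(402,556),(356,302),(421,298)]),g=[571,210,-123]),
'rack':dict(hx=32,hy=122,z=16,top=a([(713,163),(697,109),(476,157),(489,214)]),scene=b([(59,90),(96,56),(261,158),(226,198)]),g=[545,-215,78])}
for n,o in obs.items():
    for cams in (['top'],['scene'],['top','scene']):
        best=None
        for rev in (0,1):
          def res(p):
            c,s=np.cos(np.radians(p[2])),np.sin(np.radians(p[2])); r=[]
            loc=[(-o['hx'],-o['hy']),(o['hx'],-o['hy']),(o['hx'],o['hy']),(-o['hx'],o['hy'])]
            if rev: loc=[(-x,y) for x,y in loc]
            for k in cams:
                for (x,y),uv in zip(loc,o[k]):
                    r+=list(np.array(proj(F[k],[p[0]+c*x-s*y,p[1]+s*x+c*y,o['z']]))-uv)
            return r
          q=least_squares(res,[o['g'][0],o['g'][1],(o['g'][2]-90)])
          if best is None or q.cost<best.cost: best=q
        print(n,cams,np.round(best.x,1),'rms',np.sqrt(np.mean(best.fun**2)).round(2))
E
python3 m.py; nproc
```

```text
tray ['top'] [ 568.7  207.8 -213. ] rms 0.9
tray ['scene'] [ 569.9  211.2 -214.1] rms 0.99
tray ['top', 'scene'] [ 568.9  209.  -213.3] rms 13.14
rack ['top'] [ 543.8 -218.4   11.5] rms 0.37
rack ['scene'] [ 545.4 -212.4   11.8] rms 0.42
rack ['top', 'scene'] [ 543.6 -217.1   12. ] rms 10.17
4
```

```bash
cat > plan.py <<'E'
import sys
from h import *
# usage: plan.py x y z yaw n [x y z yaw n ...]  rows from current pose
def plan(wps,cur=None):
    if cur is None:
        s=sensors.state(); cur=list(s['ee_pos'])+[s['ee_rot'][2]]; print('from',np.round(cur,1),'rp',np.round(s['ee_rot'][:2],2),'t',round(s['time_s'],2),'F',np.round(s['force'],1),'w',round(s['gripper_width'],1),round(s['gripper_force'],1))
    p=np.array(cur[:3],float); yaw=cur[3]
    for x,y,z,w,n in wps:
        n=int(n); rows=[]; tgt=np.array([x,y,z]); 
        for i in range(n):
            d=(tgt-p)/(n-i); c,s=np.cos(np.radians(yaw)),np.sin(np.radians(yaw))
            r=np.round([(c*d[0]+s*d[1])/10,(s*d[0]-c*d[1])/10,-d[2]/10],2)
            dy=(w-yaw+180)%360-180; wz=round(-np.radians(dy)/(n-i),3)
            p=p+10*np.array([c*r[0]+s*r[1],s*r[0]-c*r[1],-r[2]]); yaw-=np.degrees(wz)
            assert abs(r).max()<=4.17 and np.linalg.norm(r)<=4.17 and abs(wz)<=.125,(r,wz)
            rows.append(','.join(f'{v:g}' for v in [*r,0,0,wz]))
        print('->',x,y,z,w)
        for i in range(0,n,5): print('  ['+', '.join(rows[i:i+5])+']')
if __name__=='__main__':
    v=list(map(float,sys.argv[1:])); plan([v[i:i+5] for i in range(0,len(v),5)])
E
python3 plan.py 530 -216 260 101.6 13
```

```text
from [ 235.4 -524.6  228.    24.2] rp [179.99   0.  ] t 1.1 F [-0.5 -0.3 -0.4] w 91.4 0.0
-> 530.0 -216.0 260.0 101.6
  [3.04,-1.24,-0.25,0,0,-0.104, 3.15,-0.92,-0.25,0,0,-0.104, 3.23,-0.58,-0.25,0,0,-0.104, 3.27,-0.25,-0.25,0,0,-0.104, 3.28,0.1,-0.24,0,0,-0.104]
  [3.25,0.44,-0.25,0,0,-0.104, 3.19,0.77,-0.24,0,0,-0.104, 3.09,1.1,-0.25,0,0,-0.104, 2.96,1.41,-0.24,0,0,-0.104, 2.8,1.71,-0.25,0,0,-0.104]
  [2.61,2,-0.24,0,0,-0.104, 2.39,2.26,-0.25,0,0,-0.104, 2.14,2.49,-0.24,0,0,-0.103]
```

Request:
step_arm(plan=[3.04,-1.24,-0.25,0,0,-0.104,3.15,-0.92,-0.25,0,0,-0.104,3.23,-0.58,-0.25,0,0,-0.104,3.27,-0.25,-0.25,0,0,-0.104,3.28,0.1,-0.24,0,0,-0.104])

```text
time_s: 1.52
ee_pos: [349.5, -404.8, 240.6]
ee_rot: [180.0, 0.0, 54.2]
force: [0.1, 0.2, -0.0]
gripper_width: 91.1
gripper_force: 0.0
```

Request:
step_arm(plan=[3.25,0.44,-0.25,0,0,-0.104,3.19,0.77,-0.24,0,0,-0.104,3.09,1.1,-0.25,0,0,-0.104,2.96,1.41,-0.24,0,0,-0.104,2.8,1.71,-0.25,0,0,-0.104])

```text
time_s: 1.93
ee_pos: [462.9, -285.9, 252.9]
ee_rot: [180.0, 0.0, 84.1]
force: [-0.1, -0.2, 0.5]
gripper_width: 91.4
gripper_force: 0.0
```

Request:
step_arm(plan=[2.61,2,-0.24,0,0,-0.104,2.39,2.26,-0.25,0,0,-0.104,2.14,2.49,-0.24,0,0,-0.103])

```text
time_s: 2.18
ee_pos: [531.0, -214.6, 260.2]
ee_rot: [180.0, 0.0, 101.9]
force: [0.7, -0.3, -0.9]
gripper_width: 91.2
gripper_force: 0.0
```

```bash
python3 - <<'E'
from h import *
f=grab('wrist','w1.png'); print(f['position'],f['attitude'],f['fx'],f['cx'],f['cy'])
print(sensors.state()['ee_pos'],sensors.state()['ee_rot'])
a=np.array([544.5,-216]);u=np.array([np.cos(np.radians(101.6)),np.sin(np.radians(101.6))])
v=np.array([u[1],-u[0]])
for sy in (-1,1):
  for sx in (-1,1): print(np.round(proj(f,[*(a+sy*122*u+sx*32*v),16])))
E
python3 plan.py 560 195 280 56.7 12
```

```text
[ 516.62747793 -143.17006725  416.6086501 ] [1.65053319e+02 1.06743412e-02 1.19232176e+01] 329.99244651340905 257.2277023606533 188.93455281993283
[ 535.25447813 -210.50309055  260.46609007] [ 1.79667019e+02 -1.33606272e-01  1.02262712e+02]
[242. 256.]
[290. 256.]
[241.  60.]
[297.  60.]
from [ 535.3 -210.5  260.5  102.3] rp [ 1.7967e+02 -1.3000e-01] t 2.23 F [5.3 2.7 0.2] w 91.5 0.0
-> 560.0 195.0 280.0 56.7
  [3.26,0.92,-0.16,0,0,0.066, 3.31,0.7,-0.16,0,0,0.066, 3.35,0.48,-0.16,0,0,0.066, 3.38,0.26,-0.16,0,0,0.066, 3.38,0.04,-0.16,0,0,0.066]
  [3.38,-0.19,-0.16,0,0,0.066, 3.36,-0.41,-0.17,0,0,0.067, 3.33,-0.63,-0.16,0,0,0.066, 3.28,-0.85,-0.17,0,0,0.067, 3.21,-1.07,-0.16,0,0,0.066]
  [3.14,-1.28,-0.17,0,0,0.067, 3.04,-1.48,-0.16,0,0,0.066]
```

View pics/w1.png

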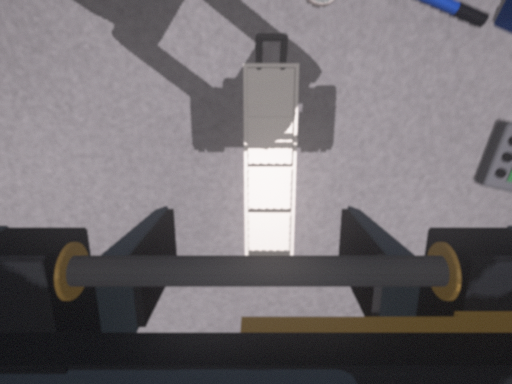

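The rack is seen from the wrist with its rim corners near (243,63), (299,63), (246,255) and (294,255). The arm was still settling, so I'll shoot again.

```bash
python3 - <<'E'
from h import *
for i in range(4): f=grab('wrist','w2.png'); print(sensors.state()['ee_pos'],sensors.state()['ee_rot'])
print(f['position'],f['attitude'])
a=np.array([544.5,-216]);u=np.array([np.cos(np.radians(101.6)),np.sin(np.radians(101.6))])
v=np.array([u[1],-u[0]])
for sy in (-1,1):
  for sx in (-1,1): print(np.round(proj(f,[*(a+sy*122*u+sx*32*v),16]),1))
im=cv2.imread('pics/w2.png'); cv2.imwrite('pics/w2c.png',cv2.resize(im[40:280,180:340],(400,600),interpolation=cv2.INTER_CUBIC))
E
```

```text
[ 533.01748696 -212.83994809  260.12202383] [ 1.79860097e+02 -2.89664100e-02  1.01927760e+02]
[ 531.22997892 -214.48716452  259.83737677] [1.79998474e+02 1.09437158e-02 1.01743045e+02]
[ 530.20970987 -215.50906373  259.72819211] [-1.79953171e+02  1.63637666e-02  1.01627343e+02]
[ 529.62952775 -216.18048417  259.74564398] [-1.79947625e+02  1.42113302e-02  1.01548329e+02]
[ 516.30472038 -143.99301201  416.13329151] [1.65054506e+02 6.88471388e-02 1.16739901e+01]
[243.2 255.5]
[291.4 255.6]
[241.1  59.1]
[297.5  59.2]
```

View pics/w2c.png

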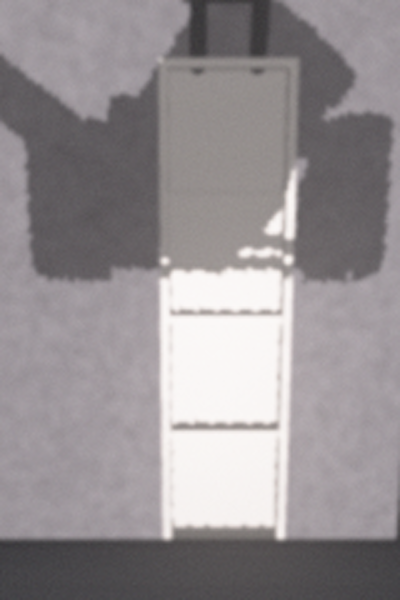

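The rim is at far-end full pixels (244,63.2) and (299.6,63.2), with the sides at row 254 being 245.2 and 294. Next I'll fit the pose from these.

```bash
python3 - <<'E'
from h import *
f=dict(position=[516.30472038,-143.99301201,416.13329151],attitude=[165.054506,.0688471,11.6739901],fx=329.992,fy=329.992,cx=257.2277,cy=188.93455)
P={k:unproj(f,uv,16)[:2] for k,uv in dict(A=(244,63.2),B=(299.6,63.2),C=(245.2,250),D=(294.2,250)).items()}
print(P); AB=P['B']-P['A']; print(np.linalg.norm(AB))
m1=(P['A']+P['B'])/2;m2=(P['C']+P['D'])/2;u=m1-m2;L=np.linalg.norm(u);u/=L
print(L,np.degrees(np.arctan2(u[1],u[0])),m1-122*u)
E
python3 - <<'E'
import sys;sys.path.insert(0,'.')
from plan import plan
plan([(560,195,280,56.7,12)],[530,-216,260,101.6])
E
```

```text
{'A': array([ 492.69146453, -106.55672659]), 'B': array([554.71360066, -93.74996712]), 'C': array([ 538.779942  , -333.62740656]), 'D': array([ 602.11906315, -320.50275223])}
63.33054916948145
231.6769595055235 101.6408641737729 [ 548.31926768 -219.64400069]
-> 560 195 280 56.7
  [3.3,0.93,-0.17,0,0,0.065, 3.36,0.72,-0.17,0,0,0.065, 3.4,0.5,-0.17,0,0,0.065, 3.42,0.28,-0.17,0,0,0.065, 3.43,0.05,-0.17,0,0,0.065]
  [3.43,-0.17,-0.16,0,0,0.066, 3.41,-0.4,-0.17,0,0,0.065, 3.38,-0.62,-0.16,0,0,0.066, 3.33,-0.84,-0.17,0,0,0.065, 3.27,-1.05,-0.16,0,0,0.066]
  [3.19,-1.27,-0.17,0,0,0.065, 3.11,-1.47,-0.16,0,0,0.066]
```

Request:
step_arm(plan=[3.3,0.93,-0.17,0,0,0.065,3.36,0.72,-0.17,0,0,0.065,3.4,0.5,-0.17,0,0,0.065,3.42,0.28,-0.17,0,0,0.065,3.43,0.05,-0.17,0,0,0.065])

```text
time_s: 2.85
ee_pos: [541.8, -45.0, 268.6]
ee_rot: [-180.0, 0.0, 82.6]
force: [0.3, -0.5, 0.8]
gripper_width: 91.0
gripper_force: 0.0
```

Request:
step_arm(plan=[3.43,-0.17,-0.16,0,0,0.066,3.41,-0.4,-0.17,0,0,0.065,3.38,-0.62,-0.16,0,0,0.066,3.33,-0.84,-0.17,0,0,0.065,3.27,-1.05,-0.16,0,0,0.066])

```text
time_s: 3.27
ee_pos: [554.9, 126.3, 276.9]
ee_rot: [180.0, 0.0, 63.8]
force: [0.6, 0.2, 0.1]
gripper_width: 91.4
gripper_force: 0.0
```

Request:
step_arm(plan=[3.19,-1.27,-0.17,0,0,0.065,3.11,-1.47,-0.16,0,0,0.066,0,0,0,0,0,0,0,0,0,0,0,0,0,0,0,0,0,0])

```text
time_s: 3.68
ee_pos: [560.1, 193.4, 279.7]
ee_rot: [180.0, 0.1, 56.6]
force: [0.5, -0.4, -0.1]
gripper_width: 91.0
gripper_force: 0.0
```

```bash
python3 - <<'E'
from h import *
f=grab('wrist','w3.png'); print(sensors.state()['time_s'],sensors.state()['ee_pos'],sensors.state()['ee_rot'])
print(list(f['position']),list(f['attitude']))
a=np.array([569.3,209.5]);t=np.radians(-123.3);u=np.array([np.cos(t),np.sin(t)])
v=np.array([u[1],-u[0]])
for sy in (-1,1):
  for sx in (-1,1): print(np.round(proj(f,[*(a+sy*124*u+sx*32*v),4]),1))
for y in (90,30,-30,-90): print('seat',np.round(proj(f,[*(a+y*u),14]),1))
im=cv2.imread('pics/w3.png'); cv2.imwrite('pics/w3c.png',cv2.resize(im[0:280,180:340],(342,600),interpolation=cv2.INTER_CUBIC))
E
```

```text
3.7333 [560.16879231 193.06073821 279.86208685] [1.79983725e+02 6.37594843e-02 5.65513730e+01]
[np.float64(600.8540580036481), np.float64(254.488314467486), np.float64(436.0442913178533)] [np.float64(164.96416156811716), np.float64(0.02919244703466672), np.float64(-33.357093837376006)]
[282.4  41.2]
[229.5  41.2]
[279.1 232.1]
[233.5 232.2]
seat [256.3 211.5]
seat [256.2 167.8]
seat [256.1 120.9]
seat [256.   70.2]
```

View pics/w3c.png

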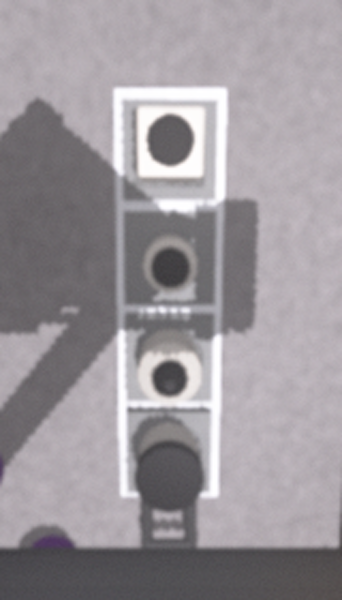

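The tray is seen with plate corners (232.8,41), (286.6,41), (236.6,232) and (282,232). Along the row this agrees with the fixed cameras; across it there is about 4 mm of difference, so I take the middle. Bottle order is confirmed: jar at the grip, then dropper, tall, square.

```bash
cat > go.py <<'E'
# go.py cx cy cz cyaw  x y z yaw n ...   (commanded start)
import sys
from plan import *
s=sensors.state(); print(np.round(s['ee_pos'],1),np.round(s['ee_rot'],1),round(s['time_s'],1))
v=list(map(float,sys.argv[1:])); plan([v[i:i+5] for i in range(4,len(v),5)],v[:4])
E
python3 go.py 560 195 280 56.7 521.6 133.2 110 56.7 5 521.6 133.2 48 56.7 3
```

```text
[560.2 193.1 279.9] [1.80e+02 1.00e-01 5.66e+01] 3.7
-> 521.6 133.2 110.0 56.7
  [-1.45,0.04,3.4,0,0,-0, -1.46,0.04,3.4,0,0,-0, -1.45,0.03,3.4,0,0,-0, -1.46,0.04,3.4,0,0,-0, -1.45,0.03,3.4,0,0,-0]
-> 521.6 133.2 48.0 56.7
  [-0,0,2.07,0,0,-0, -0,0,2.06,0,0,-0, -0,0,2.07,0,0,-0]
```

Request:
step_arm(plan=[-1.45,0.04,3.4,0,0,0,-1.45,0.04,3.4,0,0,0,-1.45,0.04,3.4,0,0,0,-1.45,0.04,3.4,0,0,0,-1.45,0.04,3.4,0,0,0], hand=6.6, newtons=12)

```text
time_s: 4.15
ee_pos: [521.4, 130.8, 109.0]
ee_rot: [179.9, -0.0, 56.5]
force: [0.7, 0.9, 0.7]
gripper_width: 66.3
gripper_force: 0.0
```

Request:
step_arm(plan=[0,0,0,0,0,0,0,0,0,0,0,0,0,0,0,0,0,0])

```text
time_s: 4.4
ee_pos: [524.3, 133.2, 112.1]
ee_rot: [179.8, -0.2, 56.6]
force: [0.4, -0.2, 0.0]
gripper_width: 66.0
gripper_force: 0.0
```

```bash
python3 - <<'E'
from h import *
f=grab('scene'); im=cv2.cvtColor(f['img'],cv2.COLOR_RGB2BGR)
cv2.imwrite('pics/s1.png',cv2.resize(im[150:350,190:390],(600,600),interpolation=cv2.INTER_CUBIC))
f=grab('wrist'); im2=cv2.cvtColor(f['img'],cv2.COLOR_RGB2BGR)
cv2.imwrite('pics/s1.png',np.hstack([cv2.resize(im[150:350,190:390],(400,400),interpolation=cv2.INTER_CUBIC),cv2.resize(im2,(400,300))[0:300].repeat(1,0) if 0 else cv2.copyMakeBorder(cv2.resize(im2,(400,300)),0,100,0,0,0)]))
print(sensors.state()['ee_pos'],f['position'],f['attitude'])
E
```

```text
[524.61537042 133.94649966 112.59105509] [564.48216712 194.42333681 269.30719304] [165.29401163  -0.18853089 -33.34640463]
```

View pics/s1.png

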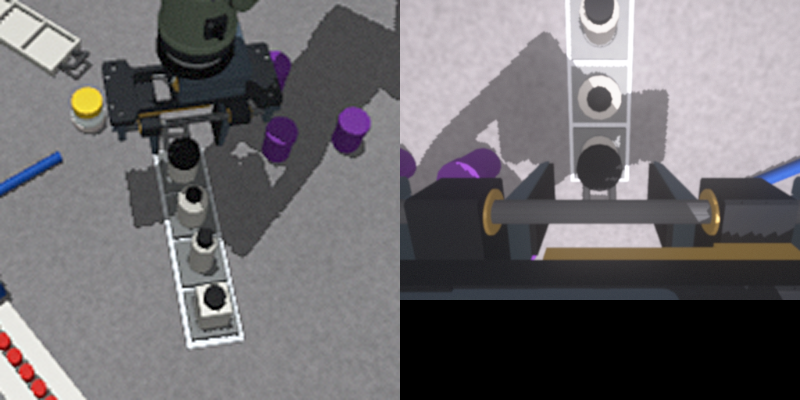

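```bash
python3 - <<'E'
from h import *
f=dict(position=[564.48,194.42,269.31],attitude=[165.294,-.1885,-33.346],fx=330,fy=330,cx=257.2,cy=188.9)
for uv,z in [((257,211),62),((255,126),84),((256,126),84),((256,19),92)]: print(unproj(f,uv,z))
for y in (90,30,-30): print(proj(f,[571-.549*y,208.4-.836*y,62 if y==90 else 84]))
print(proj(f,[521.6,133.2,98]))
s=sensors.state();print(s['ee_pos'],s['ee_rot'],s['time_s'])
E
```

```text
[526.72705272 136.04683665  62.        ]
[557.00297286 184.16093739  84.        ]
[557.46477182 183.85691216  84.        ]
[586.14790573 227.35569744  92.        ]
[np.float64(252.93507690969798), np.float64(218.48399412984475)]
[np.float64(252.11413247165444), np.float64(129.77743184878773)]
[np.float64(251.54272105555276), np.float64(10.218093335383003)]
[np.float64(252.31791093229796), np.float64(240.32906975741005)]
[524.61537042 133.94649966 112.59105509] [179.76609497  -0.25035196  56.64097278] 4.5
```

Request:
step_arm(plan=[0,0,0,0,0,0,0,0,0,0,0,0,0,0,0,0,0,0])

```text
time_s: 4.75
ee_pos: [522.7, 133.8, 110.8]
ee_rot: [179.9, -0.1, 56.7]
force: [0.9, -0.0, 0.2]
gripper_width: 66.0
gripper_force: 0.0
```

Request:
step_arm(plan=[0.1,0.15,2,0,0,0,0,0,2,0,0,0,0,0,1.6,0,0,0,0,0,0.6,0,0,0,0,0,0,0,0,0])

```text
time_s: 5.17
ee_pos: [523.0, 133.3, 46.7]
ee_rot: [-179.9, 0.1, 56.7]
force: [-0.1, 0.0, 0.6]
gripper_width: 65.9
gripper_force: 0.0
```

Request:
step_arm(plan=[0,0,0,0,0,0,0,0,0,0,0,0,0,0,0,0,0,0])

```text
time_s: 5.42
ee_pos: [524.7, 133.6, 49.0]
ee_rot: [179.9, -0.1, 56.7]
force: [0.7, -0.4, -0.2]
gripper_width: 65.7
gripper_force: 0.0
```

Oscillation is small. Close gently.

Request:
step_arm(plan=[0,0,0,0,0,0,0,0,0,0,0,0,0,0,0,0,0,0,0,0,0,0,0,0,0,0,0,0,0,0], hand=3, newtons=12)

```text
time_s: 5.83
ee_pos: [524.0, 133.4, 48.1]
ee_rot: [180.0, -0.0, 56.7]
force: [-0.2, -0.2, 0.9]
gripper_width: 39.6
gripper_force: 12.0
```

Request:
step_arm(plan=[0,0,0,0,0,0,0,0,0,0,0,0,0,0,0,0,0,0])

```text
time_s: 6.08
ee_pos: [524.0, 133.4, 48.1]
ee_rot: [180.0, -0.0, 56.7]
force: [0.0, -0.3, 1.9]
gripper_width: 39.3
gripper_force: 12.0
```

```bash
cat > P.py <<'E'
import numpy as np
T=np.array([573,208.5]);R0=np.array([546,-217.5])
def e(a): a=np.radians(a); return np.array([np.cos(a),np.sin(a)])
for n,y in [('jar',90),('dropper',30),('tall',-30),('square',-90)]: print(n,np.round(T+y*e(-123.3),1),np.round(R0-y*e(101.6),1))
E
python3 P.py; python3 go.py 523.6 133 48 56.7 523.6 133 120 56.7 3 564 -305.7 130 101.6 13 564 -305.7 48 101.6 4
```

```text
jar [523.6 133.3] [ 564.1 -305.7]
dropper [556.5 183.4] [ 552.  -246.9]
tall [589.5 233.6] [ 540.  -188.1]
square [622.4 283.7] [ 527.9 -129.3]
[524.  133.4  48.1] [180.   -0.   56.7] 6.1
-> 523.6 133.0 120.0 56.7
  [0,0,-2.4,0,0,-0, 0,0,-2.4,0,0,-0, 0,0,-2.4,0,0,-0]
-> 564.0 -305.7 130.0 101.6
  [-2.65,2.11,-0.08,0,0,-0.06, -2.77,1.95,-0.08,0,0,-0.06, -2.88,1.78,-0.08,0,0,-0.06, -2.99,1.6,-0.08,0,0,-0.06, -3.08,1.42,-0.08,0,0,-0.06]
  [-3.16,1.24,-0.08,0,0,-0.06, -3.22,1.04,-0.07,0,0,-0.061, -3.28,0.85,-0.08,0,0,-0.06, -3.33,0.65,-0.07,0,0,-0.061, -3.36,0.44,-0.08,0,0,-0.06]
  [-3.38,0.24,-0.07,0,0,-0.061, -3.39,0.04,-0.08,0,0,-0.06, -3.38,-0.17,-0.07,0,0,-0.061]
-> 564.0 -305.7 48.0 101.6
  [-0,-0,2.05,0,0,0, -0,-0,2.05,0,0,0, -0,-0,2.05,0,0,0, -0,-0,2.05,0,0,0]
```

Request:
step_arm(plan=[0,0,-1,0,0,0,0,0,-1.5,0,0,0,0,0,-2.4,0,0,0,0,0,-2.3,0,0,0])

```text
time_s: 6.42
ee_pos: [523.4, 133.2, 120.8]
ee_rot: [-179.9, 0.1, 56.7]
force: [0.8, -0.1, -1.4]
gripper_width: 39.7
gripper_force: 12.0
```

Request:
step_arm(plan=[-2.65,2.11,-0.08,0,0,-0.06,-2.77,1.95,-0.08,0,0,-0.06,-2.88,1.78,-0.08,0,0,-0.06,-2.99,1.6,-0.08,0,0,-0.06,-3.08,1.42,-0.08,0,0,-0.06])

```text
time_s: 6.83
ee_pos: [539.1, -36.9, 124.6]
ee_rot: [180.0, -0.0, 74.0]
force: [0.8, -0.5, -1.3]
gripper_width: 39.8
gripper_force: 12.0
```

Request:
step_arm(plan=[-3.16,1.24,-0.08,0,0,-0.06,-3.22,1.04,-0.07,0,0,-0.061,-3.28,0.85,-0.08,0,0,-0.06,-3.33,0.65,-0.07,0,0,-0.061,-3.36,0.44,-0.08,0,0,-0.06])

```text
time_s: 7.25
ee_pos: [554.4, -205.9, 128.4]
ee_rot: [180.0, 0.0, 91.3]
force: [-0.3, 0.2, -0.0]
gripper_width: 39.7
gripper_force: 12.0
```

Request:
step_arm(plan=[-3.38,0.24,-0.07,0,0,-0.061,-3.39,0.04,-0.08,0,0,-0.06,-3.38,-0.17,-0.07,0,0,-0.061,0,0,0,0,0,0,0,0,0,0,0,0])

```text
time_s: 7.67
ee_pos: [563.6, -307.0, 130.0]
ee_rot: [180.0, -0.0, 101.4]
force: [0.1, 0.5, -0.2]
gripper_width: 39.6
gripper_force: 12.0
```

Request:
step_arm(plan=[0,0,0,0,0,0,0,0,0,0,0,0,0,0,0,0,0,0,0,0,0,0,0,0,0,0,0,0,0,0])

```text
time_s: 8.08
ee_pos: [564.0, -304.5, 130.2]
ee_rot: [180.0, 0.0, 101.6]
force: [-1.5, -0.7, -1.0]
gripper_width: 39.4
gripper_force: 12.0
```

```bash
python3 - <<'E'
from h import *
f=grab('scene'); im=cv2.cvtColor(f['img'],cv2.COLOR_RGB2BGR)
g=grab('top'); im2=cv2.cvtColor(g['img'],cv2.COLOR_RGB2BGR)
cv2.imwrite('pics/s2.png',np.hstack([cv2.resize(im[90:290,130:330],(400,400),interpolation=cv2.INTER_CUBIC),cv2.resize(im2[100:250,280:430],(400,400),interpolation=cv2.INTER_CUBIC)]))
s=sensors.state();print(s['ee_pos'],s['ee_rot'],s['force'],s['gripper_width'])
E
```

```text
[ 564.04994686 -304.83912029  130.12244965] [1.79994367e+02 8.08459218e-03 1.01613759e+02] [ 0.32818085  0.75722773 -1.10905289] 39.778021076064675
```

View pics/s2.png

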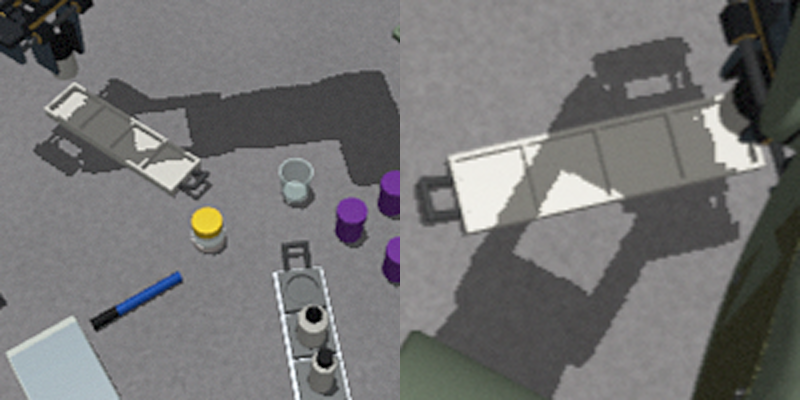

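The jar is held upright above the far place, and its seat (scene crop 302,285) is empty. Lower and release.

Request:
step_arm(plan=[0,0,2.4,0,0,0,0,0,2.4,0,0,0,0,0,1.9,0,0,0,0,0,1,0,0,0,0,0,0,0,0,0])

```text
time_s: 8.6
ee_pos: [562.5, -304.4, 50.5]
ee_rot: [-179.8, -0.2, 101.6]
force: [-0.9, 0.7, -0.6]
gripper_width: 39.8
gripper_force: 12.0
```

Request:
step_arm(plan=[0,0,0.3,0,0,0,0,0,0.3,0,0,0,0,0,0.2,0,0,0,0,0,0,0,0,0,0,0,0,0,0,0])

```text
time_s: 9.02
ee_pos: [564.2, -305.6, 45.6]
ee_rot: [180.0, 0.0, 101.6]
force: [-0.5, -0.9, -1.3]
gripper_width: 39.6
gripper_force: 12.0
```

Request:
step_arm(plan=[0,0,0,0,0,0,0,0,0,0,0,0,0,0,0,0,0,0])

```text
time_s: 9.27
ee_pos: [564.1, -305.5, 45.3]
ee_rot: [180.0, 0.0, 101.6]
force: [0.1, -0.6, -1.1]
gripper_width: 39.6
gripper_force: 12.0
```

Request:
step_arm(plan=[0,0,0.1,0,0,0,0,0,0,0,0,0,0,0,0,0,0,0])

```text
time_s: 9.52
ee_pos: [564.1, -305.5, 44.1]
ee_rot: [180.0, 0.0, 101.6]
force: [1.5, -0.1, 0.6]
gripper_width: 39.4
gripper_force: 12.0
```

Request:
step_arm(plan=[0,0,0,0,0,0,0,0,0,0,0,0,0,0,0,0,0,0,0,0,0,0,0,0], hand=6.6)

```text
time_s: 9.85
ee_pos: [563.9, -305.4, 43.9]
ee_rot: [-180.0, -0.0, 101.6]
force: [-0.5, 0.3, 0.1]
gripper_width: 63.1
gripper_force: 0.0
```

```bash
python3 go.py 564 -305.5 44.2 101.6 564 -305.5 130 101.6 3 556.5 183.4 130 56.7 14 556.5 183.4 41 56.7 5; python3 go.py 556.5 183.4 125 56.7 552 -246.9 130 101.6 13 
```

```text
[ 563.9 -305.4   43.9] [-180.    -0.   101.6] 9.8
-> 564.0 -305.5 130.0 101.6
  [0,0,-2.86,0,0,-0, 0,0,-2.86,0,0,-0, 0,0,-2.86,0,0,-0]
-> 556.5 183.4 130.0 56.7
  [3.43,0.65,-0,0,0,0.056, 3.46,0.46,-0,0,0,0.056, 3.48,0.26,-0,0,0,0.056, 3.49,0.07,-0,0,0,0.056, 3.49,-0.13,-0,0,0,0.056]
  [3.48,-0.32,-0,0,0,0.056, 3.45,-0.52,-0,0,0,0.056, 3.42,-0.71,-0,0,0,0.056, 3.38,-0.9,-0,0,0,0.056, 3.32,-1.09,-0,0,0,0.056]
  [3.25,-1.27,-0,0,0,0.056, 3.18,-1.46,-0,0,0,0.056, 3.09,-1.63,-0,0,0,0.056, 2.99,-1.8,-0,0,0,0.056]
-> 556.5 183.4 41.0 56.7
  [0,0,1.78,0,0,-0, 0,0,1.78,0,0,-0, 0,0,1.78,0,0,-0, 0,0,1.78,0,0,-0, 0,0,1.78,0,0,-0]
[ 563.9 -305.4   43.9] [-180.    -0.   101.6] 9.8
-> 552.0 -246.9 130.0 101.6
  [-2.79,1.79,-0.04,0,0,-0.06, -2.89,1.62,-0.04,0,0,-0.06, -2.98,1.44,-0.04,0,0,-0.06, -3.06,1.26,-0.04,0,0,-0.06, -3.13,1.08,-0.04,0,0,-0.06]
  [-3.19,0.88,-0.04,0,0,-0.06, -3.24,0.69,-0.04,0,0,-0.061, -3.27,0.49,-0.04,0,0,-0.06, -3.3,0.3,-0.04,0,0,-0.061, -3.31,0.1,-0.03,0,0,-0.06]
  [-3.31,-0.1,-0.04,0,0,-0.061, -3.29,-0.31,-0.03,0,0,-0.06, -3.27,-0.5,-0.04,0,0,-0.061]
```

Request:
step_arm(plan=[0,0,-1,0,0,0,0,0,-2.6,0,0,0,0,0,-2.6,0,0,0,0,0,-2.4,0,0,0])

```text
time_s: 10.18
ee_pos: [564.0, -305.4, 131.9]
ee_rot: [180.0, 0.0, 101.6]
force: [0.2, 0.0, 0.3]
gripper_width: 65.9
gripper_force: 0.0
```

Request:
step_arm(plan=[3.43,0.65,0,0,0,0.056,3.46,0.46,0,0,0,0.056,3.48,0.26,0,0,0,0.056,3.49,0.07,0,0,0,0.056,3.49,-0.13,0,0,0,0.056])

```text
time_s: 10.6
ee_pos: [561.3, -129.5, 130.9]
ee_rot: [179.9, 0.0, 85.3]
force: [0.5, 0.6, -0.4]
gripper_width: 66.0
gripper_force: 0.0
```

Request:
step_arm(plan=[3.48,-0.32,0,0,0,0.056,3.45,-0.52,0,0,0,0.056,3.42,-0.71,0,0,0,0.056,3.38,-0.9,0,0,0,0.056,3.32,-1.09,0,0,0,0.056])

```text
time_s: 11.02
ee_pos: [558.7, 45.5, 130.9]
ee_rot: [179.9, -0.0, 69.3]
force: [1.0, 0.4, -1.0]
gripper_width: 66.3
gripper_force: 0.0
```

Request:
step_arm(plan=[3.25,-1.27,0,0,0,0.056,3.18,-1.46,0,0,0,0.056,3.09,-1.63,0,0,0,0.056,2.99,-1.8,0,0,0,0.056,0,0,0,0,0,0])

```text
time_s: 11.43
ee_pos: [556.8, 189.3, 130.9]
ee_rot: [-180.0, -0.2, 56.8]
force: [0.4, -0.0, 0.3]
gripper_width: 66.2
gripper_force: 0.0
```

Request:
step_arm(plan=[0,0,0,0,0,0,0,0,0,0,0,0,0,0,0,0,0,0,0,0,0,0,0,0,0,0,0,0,0,0])

```text
time_s: 11.85
ee_pos: [556.8, 182.3, 130.1]
ee_rot: [180.0, 0.0, 56.6]
force: [0.3, -0.7, -0.1]
gripper_width: 66.0
gripper_force: 0.0
```

Request:
step_arm(plan=[0,0,0,0,0,0,0,0,0,0,0,0,0,0,0,0,0,0,0,0,0,0,0,0])

```text
time_s: 12.18
ee_pos: [556.7, 183.3, 129.9]
ee_rot: [180.0, 0.0, 56.6]
force: [0.9, 0.4, -0.9]
gripper_width: 65.7
gripper_force: 0.0
```

Request:
step_arm(plan=[0,0,2.5,0,0,0,0,0,2.5,0,0,0,0,0,2.2,0,0,0,0,0,1.2,0,0,0,0,0,0.5,0,0,0])

```text
time_s: 12.6
ee_pos: [555.2, 183.1, 38.7]
ee_rot: [-179.8, 0.2, 56.7]
force: [0.0, -0.6, 0.6]
gripper_width: 66.4
gripper_force: 0.0
```

Request:
step_arm(plan=[0,0,0,0,0,0,0,0,0,0,0,0,0,0,0,0,0,0,0,0,0,0,0,0,0,0,0,0,0,0])

```text
time_s: 13.02
ee_pos: [557.2, 183.7, 41.9]
ee_rot: [179.9, -0.1, 56.7]
force: [0.4, -0.1, 0.7]
gripper_width: 66.0
gripper_force: 0.0
```

Request:
step_arm(plan=[0,0,0,0,0,0,0,0,0,0,0,0,0,0,0,0,0,0,0,0,0,0,0,0,0,0,0,0,0,0], hand=2.6)

```text
time_s: 13.43
ee_pos: [556.6, 183.5, 40.9]
ee_rot: [180.0, 0.0, 56.7]
force: [0.4, -0.2, 0.3]
gripper_width: 35.8
gripper_force: 11.7
```

Request:
step_arm(plan=[0,0,0,0,0,0,0,0,0,0,0,0,0,0,0,0,0,0,0,0,0,0,0,0])

```text
time_s: 13.77
ee_pos: [556.6, 183.5, 40.9]
ee_rot: [180.0, 0.0, 56.7]
force: [-0.6, -0.0, 0.9]
gripper_width: 35.9
gripper_force: 12.0
```

Request:
step_arm(plan=[0,0,-1,0,0,0,0,0,-2,0,0,0,0,0,-2.4,0,0,0,0,0,-2,0,0,0,0,0,-1,0,0,0])

```text
time_s: 14.18
ee_pos: [558.0, 184.0, 128.2]
ee_rot: [179.8, -0.2, 56.7]
force: [0.5, 0.8, -0.2]
gripper_width: 35.7
gripper_force: 12.0
```

Request:
step_arm(plan=[-2.79,1.79,-0.04,0,0,-0.06,-2.89,1.62,-0.04,0,0,-0.06,-2.98,1.44,-0.04,0,0,-0.06,-3.06,1.26,-0.04,0,0,-0.06,-3.13,1.08,-0.04,0,0,-0.06])

```text
time_s: 14.6
ee_pos: [554.2, 16.6, 127.0]
ee_rot: [-180.0, 0.0, 74.0]
force: [0.4, 0.2, -0.2]
gripper_width: 35.7
gripper_force: 12.0
```

Request:
step_arm(plan=[-3.19,0.88,-0.04,0,0,-0.06,-3.24,0.69,-0.04,0,0,-0.061,-3.27,0.49,-0.04,0,0,-0.06,-3.3,0.3,-0.04,0,0,-0.061,-3.31,0.1,-0.03,0,0,-0.06])

```text
time_s: 15.02
ee_pos: [552.4, -149.1, 128.9]
ee_rot: [-180.0, -0.0, 91.3]
force: [1.1, -0.3, -0.1]
gripper_width: 35.6
gripper_force: 12.0
```

Request:
step_arm(plan=[-3.31,-0.1,-0.04,0,0,-0.061,-3.29,-0.31,-0.03,0,0,-0.06,-3.27,-0.5,-0.04,0,0,-0.061,0,0,0,0,0,0,0,0,0,0,0,0])

```text
time_s: 15.43
ee_pos: [551.3, -248.3, 129.6]
ee_rot: [-180.0, -0.0, 101.4]
force: [-0.2, 0.4, -1.5]
gripper_width: 35.6
gripper_force: 12.0
```

Request:
step_arm(plan=[0,0,0,0,0,0,0,0,0,0,0,0,0,0,0,0,0,0,0,0,0,0,0,0,0,0,0,0,0,0])

```text
time_s: 15.85
ee_pos: [551.9, -245.9, 130.1]
ee_rot: [180.0, 0.0, 101.6]
force: [-0.5, -0.4, 0.0]
gripper_width: 35.7
gripper_force: 12.0
```

Request:
step_arm(plan=[0,0,0,0,0,0,0,0,0,0,0,0])

```text
time_s: 16.02
ee_pos: [551.9, -246.5, 130.0]
ee_rot: [180.0, 0.0, 101.6]
force: [-0.2, 0.1, -0.6]
gripper_width: 35.8
gripper_force: 12.0
```

```bash
python3 - <<'E'
from h import *
f=grab('scene'); im=cv2.cvtColor(f['img'],cv2.COLOR_RGB2BGR)
g=grab('wrist'); im2=cv2.cvtColor(g['img'],cv2.COLOR_RGB2BGR)
cv2.imwrite('pics/s3.png',np.hstack([cv2.resize(im[90:240,130:280],(400,400),interpolation=cv2.INTER_CUBIC),cv2.copyMakeBorder(cv2.resize(im2,(400,300)),0,100,0,0,0)]))
s=sensors.state();print(s['ee_pos'],s['ee_rot'],s['force'],s['gripper_width'])
E
```

```text
[ 551.82046983 -246.66420885  129.99425057] [1.79996943e+02 7.17857980e-03 1.01584809e+02] [ 0.71044544  0.08940902 -0.6223577 ] 35.59639446541733
```

View pics/s3.png

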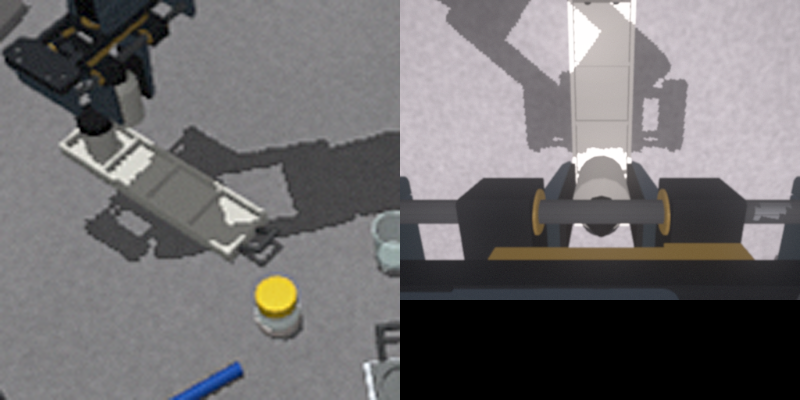

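The jar stands in the far place (scene crop 98,135), and the dropper hangs upright over the second. Lower it.

Request:
step_arm(plan=[0,0,2.4,0,0,0,0,0,2.4,0,0,0,0,0,2.2,0,0,0,0,0,1,0,0,0,0,0,0.5,0,0,0])

```text
time_s: 16.53
ee_pos: [550.8, -246.4, 43.2]
ee_rot: [-179.9, -0.1, 101.6]
force: [-0.4, -0.1, -0.2]
gripper_width: 35.5
gripper_force: 12.0
```

Request:
step_arm(plan=[0,0,0.2,0,0,0,0,0,0.2,0,0,0,0,0,0.2,0,0,0,0,0,0.2,0,0,0,0,0,0,0,0,0])

```text
time_s: 16.95
ee_pos: [552.0, -246.9, 37.4]
ee_rot: [180.0, 0.0, 101.6]
force: [0.3, 0.8, -1.4]
gripper_width: 35.4
gripper_force: 12.0
```

Request:
step_arm(plan=[0,0,0,0,0,0,0,0,0,0,0,0,0,0,0,0,0,0,0,0,0,0,0,0])

```text
time_s: 17.28
ee_pos: [551.9, -246.9, 37.1]
ee_rot: [180.0, 0.0, 101.6]
force: [1.0, 0.2, -0.9]
gripper_width: 35.3
gripper_force: 12.0
```

Request:
step_arm(plan=[0,0,0,0,0,0,0,0,0,0,0,0,0,0,0,0,0,0,0,0,0,0,0,0], hand=6.6)

```text
time_s: 17.62
ee_pos: [551.9, -246.9, 37.0]
ee_rot: [180.0, 0.0, 101.6]
force: [0.3, -0.0, 0.3]
gripper_width: 59.3
gripper_force: 0.0
```

```bash
python3 go.py 552 -246.9 37 101.6 552 -246.9 155 101.6 4 589.5 233.6 155 56.7 14; python3 go.py 589.5 233.6 140 56.7 540 -188.1 150 101.6 13
```

```text
[ 551.9 -246.9   37. ] [180.    0.  101.6] 17.6
-> 552.0 -246.9 155.0 101.6
  [0,0,-2.95,0,0,-0, 0,0,-2.95,0,0,-0, 0,0,-2.95,0,0,-0, 0,0,-2.95,0,0,-0]
-> 589.5 233.6 155.0 56.7
  [3.31,0.95,-0,0,0,0.056, 3.36,0.77,-0,0,0,0.056, 3.39,0.58,-0,0,0,0.056, 3.42,0.39,-0,0,0,0.056, 3.44,0.19,-0,0,0,0.056]
  [3.44,0,-0,0,0,0.056, 3.44,-0.19,-0,0,0,0.056, 3.42,-0.38,-0,0,0,0.056, 3.39,-0.58,-0,0,0,0.056, 3.36,-0.76,-0,0,0,0.056]
  [3.31,-0.95,-0,0,0,0.056, 3.25,-1.14,-0,0,0,0.056, 3.18,-1.31,-0,0,0,0.056, 3.1,-1.49,-0,0,0,0.056]
[ 551.9 -246.9   37. ] [180.    0.  101.6] 17.6
-> 540.0 -188.1 150.0 101.6
  [-2.92,1.46,-0.08,0,0,-0.06, -3,1.29,-0.08,0,0,-0.06, -3.07,1.1,-0.08,0,0,-0.06, -3.14,0.92,-0.08,0,0,-0.06, -3.18,0.73,-0.08,0,0,-0.06]
  [-3.22,0.53,-0.07,0,0,-0.06, -3.25,0.34,-0.08,0,0,-0.061, -3.26,0.14,-0.07,0,0,-0.06, -3.27,-0.06,-0.08,0,0,-0.061, -3.26,-0.25,-0.07,0,0,-0.06]
  [-3.24,-0.45,-0.08,0,0,-0.061, -3.2,-0.64,-0.07,0,0,-0.06, -3.16,-0.84,-0.08,0,0,-0.061]
```

Request:
step_arm(plan=[0,0,-1,0,0,0,0,0,-2.7,0,0,0,0,0,-2.7,0,0,0,0,0,-2.7,0,0,0,0,0,-2.7,0,0,0])

```text
time_s: 18.03
ee_pos: [551.7, -246.7, 157.0]
ee_rot: [180.0, 0.0, 101.6]
force: [-0.3, -1.2, 0.4]
gripper_width: 66.0
gripper_force: 0.0
```

Request:
step_arm(plan=[3.31,0.95,0,0,0,0.056,3.36,0.77,0,0,0,0.056,3.39,0.58,0,0,0,0.056,3.42,0.39,0,0,0,0.056,3.44,0.19,0,0,0,0.056])

```text
time_s: 18.45
ee_pos: [565.3, -73.8, 156.0]
ee_rot: [179.9, 0.0, 85.3]
force: [1.2, 0.3, 0.5]
gripper_width: 66.3
gripper_force: 0.0
```

Request:
step_arm(plan=[3.44,0,0,0,0,0.056,3.44,-0.19,0,0,0,0.056,3.42,-0.38,0,0,0,0.056,3.39,-0.58,0,0,0,0.056,3.36,-0.76,0,0,0,0.056])

```text
time_s: 18.87
ee_pos: [578.7, 98.1, 155.9]
ee_rot: [179.9, -0.0, 69.3]
force: [0.6, -1.2, 0.5]
gripper_width: 66.0
gripper_force: 0.0
```

Request:
step_arm(plan=[3.31,-0.95,0,0,0,0.056,3.25,-1.14,0,0,0,0.056,3.18,-1.31,0,0,0,0.056,3.1,-1.49,0,0,0,0.056,0,0,0,0,0,0])

```text
time_s: 19.28
ee_pos: [589.9, 239.7, 155.7]
ee_rot: [-180.0, -0.2, 56.8]
force: [0.3, 0.3, -0.7]
gripper_width: 65.9
gripper_force: 0.0
```

Request:
step_arm(plan=[0,0,0,0,0,0,0,0,0,0,0,0,0,0,0,0,0,0,0,0,0,0,0,0,0,0,0,0,0,0])

```text
time_s: 19.7
ee_pos: [589.6, 232.5, 155.2]
ee_rot: [180.0, 0.0, 56.6]
force: [0.2, 0.7, -0.3]
gripper_width: 65.7
gripper_force: 0.0
```

Request:
step_arm(plan=[0,0,0,0,0,0,0,0,0,0,0,0,0,0,0,0,0,0,0,0,0,0,0,0])

```text
time_s: 20.03
ee_pos: [589.6, 233.5, 155.0]
ee_rot: [180.0, 0.0, 56.6]
force: [-0.1, -0.5, -0.5]
gripper_width: 66.0
gripper_force: 0.0
```

```bash
python3 - <<'E'
from h import *
f=grab('scene'); im=cv2.cvtColor(f['img'],cv2.COLOR_RGB2BGR)
g=grab('wrist'); im2=cv2.cvtColor(g['img'],cv2.COLOR_RGB2BGR)
cv2.imwrite('pics/s4.png',np.hstack([cv2.resize(im[90:240,130:280],(400,400),interpolation=cv2.INTER_CUBIC),cv2.copyMakeBorder(cv2.resize(im2,(400,300)),0,100,0,0,0)]))
s=sensors.state();print(s['ee_pos'],s['ee_rot'],s['time_s']); print(list(g['position']),list(g['attitude']))
for p in [(589.5,233.6,92),(622.4,283.7,72)]: print(proj(g,p))
E
```

```text
[589.51414332 233.61220287 154.90077673] [1.79996972e+02 6.04826165e-03 5.66523153e+01] 20.1333
[np.float64(630.1365575789852), np.float64(294.5413824239908), np.float64(311.32568754579074)] [np.float64(165.03963855701463), np.float64(0.0397369845876944), np.float64(-33.30590954585739)]
[np.float64(256.73234497579307), np.float64(209.1570797786613)]
[np.float64(256.7400603917896), np.float64(120.13122704161324)]
```

View pics/s4.png

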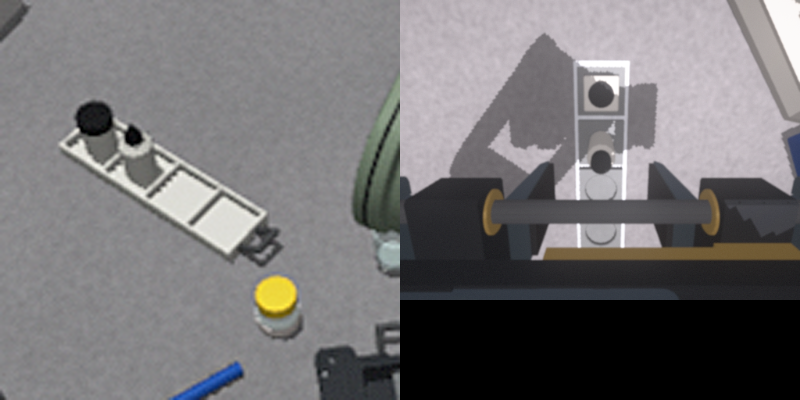

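Jar and dropper stand in the first two far places. The tall cap (256,207) and square cap (256,120) match the predictions. Descend on the tall bottle.

Request:
step_arm(plan=[0,0,2.6,0,0,0,0,0,2.8,0,0,0,0,0,2.8,0,0,0,0,0,1.6,0,0,0,0,0,0.6,0,0,0])

```text
time_s: 20.55
ee_pos: [587.6, 233.0, 47.8]
ee_rot: [-179.8, 0.3, 56.7]
force: [0.4, 0.1, 0.4]
gripper_width: 65.9
gripper_force: 0.0
```

Request:
step_arm(plan=[0,0,0,0,0,0,0,0,0,0,0,0,0,0,0,0,0,0,0,0,0,0,0,0,0,0,0,0,0,0])

```text
time_s: 20.97
ee_pos: [590.2, 234.0, 52.3]
ee_rot: [179.9, -0.1, 56.7]
force: [-0.7, -0.1, -0.3]
gripper_width: 66.3
gripper_force: 0.0
```

Request:
step_arm(plan=[0,0,0,0,0,0,0,0,0,0,0,0,0,0,0,0,0,0,0,0,0,0,0,0,0,0,0,0,0,0], hand=1.8)

```text
time_s: 21.38
ee_pos: [589.5, 233.6, 50.9]
ee_rot: [180.0, 0.0, 56.6]
force: [0.8, -0.2, 0.8]
gripper_width: 35.4
gripper_force: 0.0
```

Request:
step_arm(plan=[0,0,0,0,0,0,0,0,0,0,0,0,0,0,0,0,0,0,0,0,0,0,0,0])

```text
time_s: 21.72
ee_pos: [589.5, 233.7, 50.9]
ee_rot: [-180.0, 0.0, 56.7]
force: [0.3, -0.5, 1.4]
gripper_width: 27.8
gripper_force: 12.0
```

Request:
step_arm(plan=[0,0,-1,0,0,0,0,0,-2.2,0,0,0,0,0,-2.6,0,0,0,0,0,-2.2,0,0,0,0,0,-0.9,0,0,0])

```text
time_s: 22.13
ee_pos: [591.2, 234.3, 144.2]
ee_rot: [179.8, -0.3, 56.7]
force: [0.6, -0.4, -0.8]
gripper_width: 27.7
gripper_force: 12.0
```

Request:
step_arm(plan=[-2.92,1.46,-0.08,0,0,-0.06,-3,1.29,-0.08,0,0,-0.06,-3.07,1.1,-0.08,0,0,-0.06,-3.14,0.92,-0.08,0,0,-0.06,-3.18,0.73,-0.08,0,0,-0.06])

```text
time_s: 22.55
ee_pos: [569.7, 70.1, 143.8]
ee_rot: [-180.0, 0.0, 74.0]
force: [-0.0, -0.7, 0.2]
gripper_width: 27.4
gripper_force: 12.0
```

Request:
step_arm(plan=[-3.22,0.53,-0.07,0,0,-0.06,-3.25,0.34,-0.08,0,0,-0.061,-3.26,0.14,-0.07,0,0,-0.06,-3.27,-0.06,-0.08,0,0,-0.061,-3.26,-0.25,-0.07,0,0,-0.06])

```text
time_s: 22.97
ee_pos: [550.5, -92.1, 147.6]
ee_rot: [-180.0, -0.0, 91.3]
force: [1.3, 0.3, -0.4]
gripper_width: 28.0
gripper_force: 12.0
```

Request:
step_arm(plan=[-3.24,-0.45,-0.08,0,0,-0.061,-3.2,-0.64,-0.07,0,0,-0.06,-3.16,-0.84,-0.08,0,0,-0.061,0,0,0,0,0,0,0,0,0,0,0,0])

```text
time_s: 23.38
ee_pos: [539.1, -189.3, 149.7]
ee_rot: [-180.0, -0.0, 101.4]
force: [-1.0, -0.1, -0.7]
gripper_width: 27.4
gripper_force: 12.0
```

Request:
step_arm(plan=[0,0,0,0,0,0,0,0,0,0,0,0,0,0,0,0,0,0,0,0,0,0,0,0,0,0,0,0,0,0])

```text
time_s: 23.8
ee_pos: [539.8, -187.2, 150.0]
ee_rot: [180.0, 0.0, 101.6]
force: [-0.6, 0.5, -1.2]
gripper_width: 27.7
gripper_force: 12.0
```

Request:
step_arm(plan=[0,0,0,0,0,0,0,0,0,0,0,0,0,0,0,0,0,0])

```text
time_s: 24.05
ee_pos: [539.7, -187.9, 150.0]
ee_rot: [180.0, 0.0, 101.6]
force: [-0.8, 0.4, -1.0]
gripper_width: 27.8
gripper_force: 12.0
```

Request:
step_arm(plan=[0,0,2.6,0,0,0,0,0,2.6,0,0,0,0,0,2.5,0,0,0,0,0,1.2,0,0,0,0,0,0.6,0,0,0])

```text
time_s: 24.47
ee_pos: [538.3, -187.6, 52.7]
ee_rot: [-179.8, -0.1, 101.6]
force: [0.4, -0.3, -1.2]
gripper_width: 27.6
gripper_force: 12.0
```

Request:
step_arm(plan=[0,0,0.2,0,0,0,0,0,0.2,0,0,0,0,0,0.2,0,0,0,0,0,0.2,0,0,0,0,0,0,0,0,0])

```text
time_s: 24.88
ee_pos: [539.9, -188.2, 47.4]
ee_rot: [180.0, 0.0, 101.6]
force: [-0.6, 0.1, 0.2]
gripper_width: 28.0
gripper_force: 12.0
```

Request:
step_arm(plan=[0,0,0,0,0,0,0,0,0,0,0,0,0,0,0,0,0,0,0,0,0,0,0,0])

```text
time_s: 25.22
ee_pos: [539.8, -188.1, 47.2]
ee_rot: [180.0, 0.0, 101.6]
force: [0.5, -0.2, -0.7]
gripper_width: 28.3
gripper_force: 12.0
```

Request:
step_arm(plan=[0,0,0,0,0,0,0,0,0,0,0,0,0,0,0,0,0,0,0,0,0,0,0,0], hand=6.6)

```text
time_s: 25.55
ee_pos: [539.7, -188.1, 47.0]
ee_rot: [180.0, 0.0, 101.6]
force: [-0.4, -0.4, -0.6]
gripper_width: 51.4
gripper_force: 0.0
```

```bash
python3 go.py 540 -188 47 101.6 540 -188 155 101.6 4 622.4 283.7 155 56.7 14; python3 go.py 622.4 283.7 130 56.7 527.9 -129.3 130 101.6 13
```

```text
[ 539.7 -188.1   47. ] [180.    0.  101.6] 25.6
-> 540.0 -188.0 155.0 101.6
  [0,0,-2.7,0,0,-0, 0,0,-2.7,0,0,-0, 0,0,-2.7,0,0,-0, 0,0,-2.7,0,0,-0]
-> 622.4 283.7 155.0 56.7
  [3.18,1.25,-0,0,0,0.056, 3.25,1.07,-0,0,0,0.056, 3.3,0.89,-0,0,0,0.056, 3.35,0.71,-0,0,0,0.056, 3.38,0.52,-0,0,0,0.056]
  [3.4,0.33,-0,0,0,0.056, 3.42,0.13,-0,0,0,0.056, 3.42,-0.06,-0,0,0,0.056, 3.41,-0.25,-0,0,0,0.056, 3.39,-0.44,-0,0,0,0.056]
  [3.36,-0.63,-0,0,0,0.056, 3.32,-0.81,-0,0,0,0.056, 3.28,-1,-0,0,0,0.056, 3.21,-1.18,-0,0,0,0.056]
[ 539.7 -188.1   47. ] [180.    0.  101.6] 25.6
-> 527.9 -129.3 130.0 101.6
  [-3.05,1.14,-0,0,0,-0.06, -3.12,0.95,-0,0,0,-0.06, -3.17,0.76,-0,0,0,-0.06, -3.21,0.57,-0,0,0,-0.06, -3.24,0.38,-0,0,0,-0.06]
  [-3.25,0.18,-0,0,0,-0.06, -3.26,-0.01,-0,0,0,-0.061, -3.25,-0.21,-0,0,0,-0.06, -3.23,-0.41,-0,0,0,-0.061, -3.2,-0.6,-0,0,0,-0.06]
  [-3.16,-0.79,-0,0,0,-0.061, -3.11,-0.98,-0,0,0,-0.06, -3.05,-1.17,-0,0,0,-0.061]
```

```bash
python3 - <<'E'
from h import *
f=dict(position=[848.3402842,415.32339628,878.7579681],attitude=[-146.46311959,0.31364052,138.2390688],fx=380.62,fy=380.62,cx=256.07,cy=185.82)
for z in (30,80):
  for x,y in [(97,362),(157,470),(160,490),(245,598)]: print(z,np.round(unproj(f,(130+x/2.6,110+y/2.6),z)[:2]))
E
```

```text
30 [759. -14.]
30 [778. 106.]
30 [786. 122.]
30 [787. 239.]
80 [764.  12.]
80 [782. 124.]
80 [790. 139.]
80 [791. 249.]
```

Request:
step_arm(plan=[0,0,-1,0,0,0,0,0,-2.4,0,0,0,0,0,-2.7,0,0,0,0,0,-2.7,0,0,0,0,0,-2,0,0,0])

```text
time_s: 25.97
ee_pos: [540.4, -188.3, 158.1]
ee_rot: [179.8, 0.1, 101.6]
force: [0.7, -0.2, -0.6]
gripper_width: 66.3
gripper_force: 0.0
```

Request:
step_arm(plan=[3.18,1.25,0,0,0,0.056,3.25,1.07,0,0,0,0.056,3.3,0.89,0,0,0,0.056,3.35,0.71,0,0,0,0.056,3.38,0.52,0,0,0,0.056])

```text
time_s: 26.38
ee_pos: [569.3, -18.2, 156.0]
ee_rot: [179.9, 0.0, 85.3]
force: [0.5, -0.9, 0.3]
gripper_width: 65.9
gripper_force: 0.0
```

Request:
step_arm(plan=[3.4,0.33,0,0,0,0.056,3.42,0.13,0,0,0,0.056,3.42,-0.06,0,0,0,0.056,3.41,-0.25,0,0,0,0.056,3.39,-0.44,0,0,0,0.056])

```text
time_s: 26.8
ee_pos: [598.7, 150.5, 155.9]
ee_rot: [180.0, -0.0, 69.3]
force: [0.8, -0.5, 0.6]
gripper_width: 65.9
gripper_force: 0.0
```

Request:
step_arm(plan=[3.36,-0.63,0,0,0,0.056,3.32,-0.81,0,0,0,0.056,3.28,-1,0,0,0,0.056,3.21,-1.18,0,0,0,0.056,0,0,0,0,0,0])

```text
time_s: 27.22
ee_pos: [622.8, 289.9, 155.3]
ee_rot: [-180.0, -0.3, 56.8]
force: [0.1, -0.8, -0.1]
gripper_width: 65.7
gripper_force: 0.0
```

Request:
step_arm(plan=[0,0,0,0,0,0,0,0,0,0,0,0,0,0,0,0,0,0,0,0,0,0,0,0,0,0,0,0,0,0])

```text
time_s: 27.63
ee_pos: [622.3, 282.4, 155.3]
ee_rot: [180.0, 0.0, 56.6]
force: [0.8, 0.9, -0.4]
gripper_width: 66.1
gripper_force: 0.0
```

Request:
step_arm(plan=[0,0,0,0,0,0,0,0,0,0,0,0,0,0,0,0,0,0,0,0,0,0,0,0])

```text
time_s: 27.97
ee_pos: [622.3, 283.4, 155.0]
ee_rot: [180.0, 0.0, 56.6]
force: [0.2, 0.4, -0.9]
gripper_width: 66.3
gripper_force: 0.0
```

Request:
step_arm(plan=[0,0,2.7,0,0,0,0,0,3,0,0,0,0,0,3,0,0,0,0,0,1.7,0,0,0,0,0,0.9,0,0,0])

```text
time_s: 28.38
ee_pos: [620.6, 282.8, 38.7]
ee_rot: [-179.8, 0.3, 56.7]
force: [-0.5, 0.0, 0.0]
gripper_width: 65.9
gripper_force: 0.0
```

Request:
step_arm(plan=[0,0,0,0,0,0,0,0,0,0,0,0,0,0,0,0,0,0,0,0,0,0,0,0,0,0,0,0,0,0])

```text
time_s: 28.8
ee_pos: [623.1, 283.9, 43.5]
ee_rot: [179.9, -0.1, 56.7]
force: [0.3, -1.2, 0.2]
gripper_width: 65.8
gripper_force: 0.0
```

Request:
step_arm(plan=[0,0,0,0,0,0,0,0,0,0,0,0,0,0,0,0,0,0,0,0,0,0,0,0,0,0,0,0,0,0], hand=2.4)

```text
time_s: 29.22
ee_pos: [622.3, 283.6, 41.9]
ee_rot: [180.0, 0.0, 56.7]
force: [0.5, 0.1, -0.3]
gripper_width: 36.0
gripper_force: 0.0
```

Request:
step_arm(plan=[0,0,0,0,0,0,0,0,0,0,0,0,0,0,0,0,0,0,0,0,0,0,0,0])

```text
time_s: 29.55
ee_pos: [622.3, 283.6, 41.9]
ee_rot: [180.0, 0.0, 56.7]
force: [0.3, 0.3, -0.4]
gripper_width: 33.9
gripper_force: 12.0
```

Width 33.9, centred. Lift 88 mm and transport.

Request:
step_arm(plan=[0,0,-1,0,0,0,0,0,-2.2,0,0,0,0,0,-2.6,0,0,0,0,0,-2,0,0,0,0,0,-1,0,0,0])

```text
time_s: 29.97
ee_pos: [623.7, 284.2, 133.7]
ee_rot: [179.8, -0.3, 56.7]
force: [-0.4, 0.3, 0.2]
gripper_width: 33.7
gripper_force: 12.0
```

Request:
step_arm(plan=[-3.05,1.14,0,0,0,-0.06,-3.12,0.95,0,0,0,-0.06,-3.17,0.76,0,0,0,-0.06,-3.21,0.57,0,0,0,-0.06,-3.24,0.38,0,0,0,-0.06])

```text
time_s: 30.38
ee_pos: [584.9, 123.4, 129.8]
ee_rot: [-180.0, 0.0, 74.0]
force: [0.3, 0.1, -0.3]
gripper_width: 34.1
gripper_force: 12.0
```

Request:
step_arm(plan=[-3.25,0.18,0,0,0,-0.06,-3.26,-0.01,0,0,0,-0.061,-3.25,-0.21,0,0,0,-0.06,-3.23,-0.41,0,0,0,-0.061,-3.2,-0.6,0,0,0,-0.06])

```text
time_s: 30.8
ee_pos: [548.4, -35.4, 129.9]
ee_rot: [-180.0, 0.0, 91.3]
force: [1.6, -0.9, -1.7]
gripper_width: 33.8
gripper_force: 12.0
```

Request:
step_arm(plan=[-3.16,-0.79,0,0,0,-0.061,-3.11,-0.98,0,0,0,-0.06,-3.05,-1.17,0,0,0,-0.061,0,0,0,0,0,0,0,0,0,0,0,0])

```text
time_s: 31.22
ee_pos: [526.9, -130.6, 129.9]
ee_rot: [-180.0, -0.0, 101.4]
force: [0.4, -0.3, -0.3]
gripper_width: 34.1
gripper_force: 12.0
```

Request:
step_arm(plan=[0,0,0,0,0,0,0,0,0,0,0,0,0,0,0,0,0,0,0,0,0,0,0,0,0,0,0,0,0,0])

```text
time_s: 31.63
ee_pos: [527.7, -128.5, 129.9]
ee_rot: [-180.0, -0.0, 101.6]
force: [0.7, 0.3, -1.4]
gripper_width: 33.9
gripper_force: 12.0
```

Request:
step_arm(plan=[0,0,0,0,0,0,0,0,0,0,0,0,0,0,0,0,0,0])

```text
time_s: 31.88
ee_pos: [527.6, -129.2, 130.0]
ee_rot: [180.0, 0.0, 101.6]
force: [0.3, -0.4, -1.1]
gripper_width: 34.2
gripper_force: 12.0
```

```bash
python3 - <<'E'
from h import *
f=grab('scene'); im=cv2.cvtColor(f['img'],cv2.COLOR_RGB2BGR)
cv2.imwrite('pics/s5.png',cv2.resize(im[90:240,130:280],(600,600),interpolation=cv2.INTER_CUBIC))
E
```

```text
(no output)
```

View pics/s5.png

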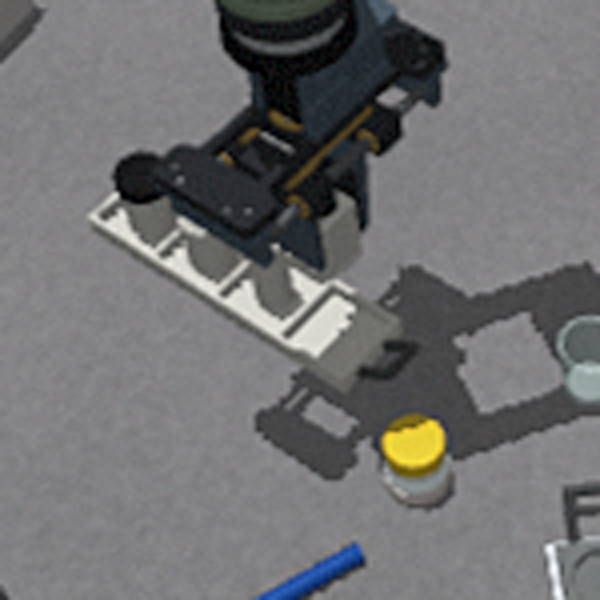

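Jar, dropper and tall stand in their places at crop (145,215), (210,255) and (275,285). The square is held upright over the place by the grip. Lower 92 mm and release.

Request:
step_arm(plan=[0,0,2.4,0,0,0,0,0,2.4,0,0,0,0,0,2.1,0,0,0,0,0,1,0,0,0,0,0,0.5,0,0,0])

```text
time_s: 32.35
ee_pos: [526.6, -129.2, 44.4]
ee_rot: [-179.8, -0.1, 101.6]
force: [0.2, 0.4, -0.9]
gripper_width: 33.8
gripper_force: 12.0
```

Request:
step_arm(plan=[0,0,0.2,0,0,0,0,0,0.2,0,0,0,0,0,0.2,0,0,0,0,0,0.2,0,0,0,0,0,0,0,0,0])

```text
time_s: 32.77
ee_pos: [527.7, -129.4, 38.3]
ee_rot: [180.0, 0.0, 101.6]
force: [-0.2, 0.4, -0.4]
gripper_width: 33.8
gripper_force: 12.0
```

Request:
step_arm(plan=[0,0,0,0,0,0,0,0,0,0,0,0,0,0,0,0,0,0,0,0,0,0,0,0])

```text
time_s: 33.1
ee_pos: [527.6, -129.4, 38.1]
ee_rot: [180.0, 0.0, 101.6]
force: [-0.3, 0.0, -0.8]
gripper_width: 33.7
gripper_force: 12.0
```

Request:
step_arm(plan=[0,0,0,0,0,0,0,0,0,0,0,0,0,0,0,0,0,0,0,0,0,0,0,0], hand=6.6)

```text
time_s: 33.43
ee_pos: [527.6, -129.4, 38.0]
ee_rot: [180.0, 0.0, 101.6]
force: [-0.2, -0.3, -0.3]
gripper_width: 57.7
gripper_force: 0.0
```

Request:
step_arm(plan=[0,0,-1,0,0,0,0,0,-2.6,0,0,0,0,0,-3,0,0,0,0,0,-3,0,0,0,0,0,-3,0,0,0])

```text
time_s: 33.85
ee_pos: [527.3, -129.3, 166.1]
ee_rot: [180.0, 0.0, 101.6]
force: [0.7, -0.3, 0.3]
gripper_width: 66.3
gripper_force: 0.0
```

Request:
step_arm(plan=[0,-3.5,-1,0,0,0,0,-3.5,-1,0,0,0,0,-3.5,-1,0,0,0,0,-2,0,0,0,0,0,0,0,0,0,0])

```text
time_s: 34.27
ee_pos: [401.4, -154.5, 195.3]
ee_rot: [-180.0, 0.0, 101.5]
force: [0.7, 0.3, -0.6]
gripper_width: 66.0
gripper_force: 0.0
```

Request:
step_arm(plan=[3,0,0,0,0,0,3,0,0,0,0,0,3,0,0,0,0,0,3,0,0,0,0,0,0,0,0,0,0,0])

```text
time_s: 34.68
ee_pos: [380.2, -33.2, 194.3]
ee_rot: [180.0, -0.1, 101.8]
force: [0.8, -0.4, 0.3]
gripper_width: 65.8
gripper_force: 0.0
```

```bash
python3 - <<'E'
from h import *
f=grab('scene'); im=cv2.cvtColor(f['img'],cv2.COLOR_RGB2BGR)
g=grab('top'); im2=cv2.cvtColor(g['img'],cv2.COLOR_RGB2BGR)
cv2.imwrite('pics/s6.png',np.hstack([cv2.resize(im[90:240,130:280],(400,400),interpolation=cv2.INTER_CUBIC),cv2.resize(im2[100:250,280:430],(400,400),interpolation=cv2.INTER_CUBIC)]))
E
```

```text
(no output)
```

View pics/s6.png

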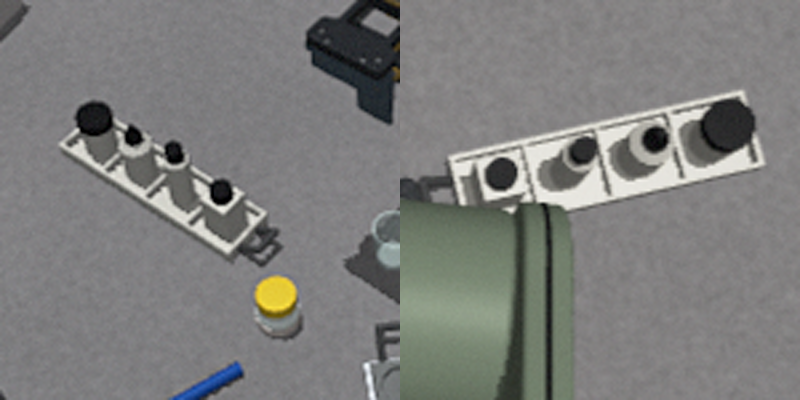

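All four stand upright in their places: from the far end jar (top crop 728,125), dropper (653,143), tall (580,155) and square (500,172), the square next to the grip. The arm is clear of everything.

```bash
python3 -c "
from workcell import env
print(env.job_done())"
```

```text
the job is handed in; nothing more can be done
None
```

The rack is loaded in reverse order (from the far end: jar, dropper, tall, then square next to the rack's grip), all upright in the last picture, and I handed the job in after about 35 of the 104 s; no verdict was returned.

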